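# Ready the glass grinder for a bit change

### The job

Make the glass grinder ready for a bit change: set the bit caddy (the low grey tray with a ridge handle and a hole at each end) down fully home on the two pegs of the grinder's front deck and let go of it. Then lift the grinder's sprung splash guard by its steel bar until the bar is in line with the stub of the setting pointer at its side, and finish while still holding it steady there, since it snaps shut if released. Do not shift the pointer or knock the tape roll, jar and dropper bottle standing around.

Things in the scene. Friction and masses are not known exactly. Their poses are not given: they have to be found in the camera images.
- caddy: Loose grey plastic caddy, 0.14 to 0.28 kg, 70 x 156 x 51 mm (x, y, z), origin at the centre of its underside, z up. Floor plate 6 mm thick with two 14 mm round through holes at x = 0, y = +65 and -65 mm (it fits either way round); walls 3 mm thick and up to 19 mm above the underside enclose the middle (y up to 53 mm either way). It lies flat on the table, to the right or the left of the grinder.
- caddy_grip (a point): Grip point of the caddy on its carrying ridge, 34 mm above the underside on the caddy's centre, with the caddy's axes. The upright ridge is 12 mm thick along y, 44 mm long along x, and its top is 51 mm above the underside; pinch it from above, closing along y.
- grinder: Bench grinder fixed to the table, grey base 280 x 180 mm, deck 40 mm above the table; origin on the table, x points to its back (away from the robot), y to its left, z up; the base runs from x = -170 to +110 mm. On the front deck stand two 10 mm pegs at x = -125 mm, y = +65 and -65 mm, 18 mm tall, the upper half coned to 3 mm. At the back a column (x = 80 to 110 mm, up to z = 121 mm) bears the guard's hinge.
- seat (a point): Where caddy_grip lies when the caddy sits home on the pegs: grinder x = -125 mm, y = 0, z = 74 mm (34 mm above the deck), with the grinder's axes; the seated caddy's long (y) axis lies along the grinder's y.
- hinge_axis (a point): Middle of the guard's hinge axis, grinder x = 80 mm, y = 0, z = 125 mm, with the grinder's axes; the axis runs along y.
- guard (a joint): Angle of the white splash guard with clear window, rad: 0 shut (level), grows as its front rises, up to 1.4. A spring closes it: with the weight about 0.4 N m when shut and 0.65 N m at 0.9 rad, that is 2.5 to 5 N at the bar.
- bar_mid (a point): Middle of the guard's lift bar: round steel bar 10 mm thick along y, 96 mm long between its two side arms, 135 mm from the hinge axis, 45 mm in front of the guard's front edge and level with the hinge (z = 125 mm) when shut; x axis points from the bar to the hinge. The bar may turn between the fingers as the guard swings.
- pointer (a joint): Angle of the setting pointer, rad, about the same axis and counted in the same way as the guard; it is set between 0.45 and 0.9 and stays by friction. Bar and stub are in line when both angles are equal.
- pointer_tip (a point): Middle of the stub at the pointer's end: 10 mm round steel stub 22 mm long along y, 135 mm from the hinge axis, at grinder y = +77 mm, beyond the guard's left side next to a fixed aluminium quadrant (about the hinge axis, 112 mm radius, grinder y = 72 to 78 mm, up to z = 235 mm); x axis points from the stub to the hinge axis.
- tape_roll: Bystander: roll of masking tape lying flat, 77 mm across, 24 mm high, origin at its underside; on the side of the grinder where the caddy is not.
- jar_true: Bystander: glass jar, 83 mm across, 99 mm high, origin at its underside; beyond the grinder's right side.
- dropper_0: Bystander: small dropper bottle, 27 mm across, 86 mm high, origin at its underside; beyond the grinder's left side.
There are look-alikes about, which are no part of the job. Of the things that look like the caddy, the middle-sized one is meant.

How it is judged (in metres and radians):
On the way:
1. the caddy sits home on both pegs, let go, while the guard is still shut (horizontal distance between caddy_grip and seat below 0.005 m and z of caddy_grip in the frame of seat between -0.004 and 0.003 m and angle between the y axis of caddy_grip and the y axis of seat, either way round below 0.1 rad and angle between caddy_grip's own z axis and vertical below 0.05 rad and contact force between caddy and the arm below 0.2 N and contact force between caddy and the fingers below 0.2 N and value of joint guard below 0.1 rad), for 0.3 s.
At the end, for the whole second after the job is handed in: The caddy lies flat on the deck over both pegs (within 5 mm and 0.1 rad of its seat, at most 3 mm high) and the robot does not touch it; the guard's angle is within 0.07 rad of the pointer's, still, and carried by the robot alone (over 1 N), through the last second (horizontal distance between caddy_grip and seat below 0.005 m and z of caddy_grip in the frame of seat between -0.004 and 0.003 m and angle between the y axis of caddy_grip and the y axis of seat, either way round below 0.1 rad and angle between caddy_grip's own z axis and vertical below 0.05 rad and contact force between caddy and the arm below 0.2 N and contact force between caddy and the fingers below 0.2 N and angle between the x axis of bar_mid and the x axis of pointer_tip, either way round below 0.07 rad and value of joint guard above 0.35 rad and velocity of joint guard between -0.1 and 0.1 rad/s and (contact force between guard and the fingers above 1 N or contact force between guard and the arm above 1 N) and contact force between guard and tape_roll below 0.1 N and contact force between guard and jar_true below 0.1 N and contact force between guard and dropper_0 below 0.1 N and contact force between guard and caddy below 0.1 N); the arm keeps its last pose, push and grip.
It fails at once if the setting pointer is shifted (its end by more than 8 mm) (distance of pointer_tip from where it was at the start of the episode above 0.008 m).
It fails at once if the tape roll is knocked (moved more than 30 mm or tipped) (distance of tape_roll from where it was at the start of the episode above 0.03 m or angle between tape_roll's own z axis and vertical above 0.4 rad).
It fails at once if the jar is knocked (moved more than 30 mm or tipped) (distance of jar_true from where it was at the start of the episode above 0.03 m or angle between jar_true's own z axis and vertical above 0.4 rad).
It fails at once if the dropper bottle is knocked (moved more than 30 mm or tipped) (distance of dropper_0 from where it was at the start of the episode above 0.03 m or angle between dropper_0's own z axis and vertical above 0.4 rad).
It also fails if it takes over 54 s, if anything falls off the work surface, if the arm or the gripper's body presses on something with over 40 N, if the wrist force passes 120 N, or if a joint passes its speed limit or range.

### The arm

A 6-joint arm with a two-finger parallel gripper is mounted at the origin on the work surface; the furniture and walls round the work are solid. World frame = base frame: x ahead of the robot, y to its left, z up, the work surface at z = 0. Lengths are in mm, angles in rad, forces in N, time in s.
With the tool pointing down it reaches from about 275 to 750 mm from the base axis. Payload 10.2 kg.
Tool frame: the origin (TCP) lies between the finger pads; the fingertips stand 17 mm ahead of it and the grasp point (between the pads) lies 2 mm behind it (tips_ahead is the distance from the TCP to the fingertips, in mm); z points along the fingers, y is the line along which they close (so a half turn about z gives the same grasp; the last joint's range is limited). The gripper opens to 85 mm and grips with 20 to 120 N. Pads are 22 mm wide; open, the fingers measure 114 mm over their backs; the gripper's body (76 mm by 85 mm) begins 54 mm behind the grasp point. The pads swing forward as they close: fully open they stand 13 mm farther back than shut.
Start: joints at [-1.411, 0.313, 1.498, -0, 1.331, -0.223], TCP at [196.086, -487.013, 248.294] pointing down, gripper open.
Joint ranges: [-2.94, 2.94], [-0.97, 2.17], [0.19, 2.56], [-1.23, 4.37], [0.02, 3.11], [-2.88, 2.88]. Speed limits (rad/s): [2.39, 2.39, 3.01, 3.14, 3.14, 3.14].

### API

Orientations are given as a unit quaternion [w, x, y, z].
In Python, from rig import sense, capture, finish_job, boxes_of, tips_ahead gives the robot as it stands.
- The arm moves only by the tool drive_tool, never from a script. Its argument "commands" is text: rows parted by semicolons, each of 7 numbers parted by spaces: the shift along the world's x, y, z in units of 0.1 m (1.0 is 0.1 m), then the turn, a rotation vector about the world's x, y, z in units of pi/4 rad (1.0 is pi/4 rad), then the opening in per cent of the stroke, from 0 (shut) to 100 (fully open). A call has 1 to 20 rows; each row shifts and turns the commanded pose from where the row before left it; what a row does not reach is not made up. A row lasts 1/12 s, in which the tool goes at most 41.7 mm and 7.16 degrees, less where a joint would pass 70% of its speed; a pose out of reach is approached as far as the arm can. A call with a number of a shift or a turn outside -1 to 1 is refused whole. A call with a gripper value outside its range is refused whole. The fingers move at their own pace and stop on an object; "force" is the grip in N (left out, the last holds). Time passes only in rows, so rows that do not move let the fingers close. It gives the time, the measured TCP pose, the force, the opening and the grip force at its end, in the units of the state.
- sense(): the state, without advancing time (a new reading comes with each control period).
- capture(name): name is "scene" or "top" or "wrist"; returns a dict with "pixels" (480x640x3 uint8, blue, green, red), "fov_y" (degrees; the focal length in pixels is half the picture's height over the tangent of half this angle, whatever the lens; pixels are square), "cx", "cy" (the principal point, pixels), "position" and "attitude" of the camera in the world; the wrist camera has in their place "tool_from_camera" (4x4, takes a point from camera to tool coordinates, whose origin is the TCP and whose axes are the flange's). Camera axes: x right, y down, z forward; pixel columns grow to the right and rows downward; lengths in mm; the calibration is good to about 2 mm. A picture is of the moment at which its call begins: read the wrist's pose just before it. There is no depth.
- finish_job(): hands the job in; it is judged then, once.
Trained networks look in a picture, given as the dict that the camera call returned (one of the last four; its "shot" number tells which), for a name from the list of things; names that differ only in an ending like _2 or _b are one class to them, and where a whole thing is asked for, a point or a joint stands for the part that bears it (a point fixed in the world has none). Each returns a list of dicts, best first, with "confidence" (0 to 1); they miss things now and then, are a little off and sometimes report something else, mostly with a low value. They report only what shows in the picture. A call takes as long as a camera call. They do not tell look-alikes from the thing itself.
- boxes_of(picture, name): "position" ([column, row] in pixels, amid what is visible of it).
The state is a dict: "time_s": time; "joints": joint angles; "dq": joint speeds; "tau": joint torques, N m; "eef_pos": TCP position; "ee_rot": TCP orientation; "force": force on the tool from outside, world axes, zero at the start; "wrist_torque": the same for the moment, N m; "grip_width": opening from 0.0 (shut) to 1.0 (fully open); "grip_force": force on a finger pad.
Only numpy, scipy, OpenCV 4.12 (cv2) and the standard library are available. Lean on these libraries where they do the work, as an engineer would, in place of code of your own. Each camera call takes 0.05 s, during which the arm holds its last target. There are 200 camera calls.

## Working session

There is one attempt and no reset: what is moved stays moved. The work goes in short steps, Python scripts to look and compute and a tool call to move; the robot and the scene stay as the last step left them, time stands still between calls to the robot, and variables do not carry over. Pictures are saved under pics/ and viewed, at most 12 in all, crops included, and the job is handed in when it is done.

Besides the shell and the picture viewer there is one more tool, called after "Request:" as name(argument=value, ...) on one line, values as JSON. drive_tool: Moves the arm, as the interface text tells. Shifts and turns lie within -1 to 1; 1 stands for 0.1 m of shift or pi/4 rad of turn. Its arguments: {"type":"object","properties":{"commands":{"type":"string"},"force":{"type":"number"}},"required":["commands"]}

```bash
mkdir -p pics; cat > h.py <<'E'
import numpy as np, cv2
from scipy.spatial.transform import Rotation as R
from rig import sense, capture, finish_job, boxes_of, tips_ahead
def quat(q): return R.from_quat([q[1],q[2],q[3],q[0]])
def cam(p,s=None):
    f=240/np.tan(np.radians(p['fov_y'])/2)
    if 'tool_from_camera' in p:
        T=np.array(p['tool_from_camera']); Q=quat(s['ee_rot']).as_matrix()
        return f,p['cx'],p['cy'],Q@T[:3,:3],Q@T[:3,3]+np.array(s['eef_pos'])
    a=np.array(p['attitude']); 
    M=quat(a).as_matrix() if a.size==4 else a.reshape(3,3)
    return f,p['cx'],p['cy'],M,np.array(p['position'])
def toz(c,px,z):
    f,cx,cy,M,o=c; d=M@np.array([(px[0]-cx)/f,(px[1]-cy)/f,1]); return o+d*(z-o[2])/d[2]
def proj(c,P):
    f,cx,cy,M,o=c; q=(np.atleast_2d(P)-o)@M; return np.c_[cx+f*q[:,0]/q[:,2],cy+f*q[:,1]/q[:,2]]
E
python3 - <<'E'
from h import *
print(sense())
for n in ['top','scene']:
    p=capture(n); cv2.imwrite(f'pics/{n}0.png',p['pixels']); c=cam(p); print(n,{k:v for k,v in p.items() if k!='pixels'})
    for t in ['caddy','grinder','guard','bar_mid','pointer_tip','tape_roll','jar_true','dropper_0']:
        print(t,[(np.round(b['position']),round(b['confidence'],2),np.round(toz(c,b['position'],20))) for b in boxes_of(p,t)])
E
```

```text
{'time_s': 0.0, 'joints': array([-1.41140612e+00,  3.13438515e-01,  1.49841380e+00,  3.73133935e-05,
        1.33096337e+00, -2.23419956e-01]), 'dq': array([ 8.88661950e-05, -3.85426219e-04, -8.81660080e-05,  2.14962984e-03,
       -6.88748964e-04, -1.14495946e-03]), 'tau': array([-1.20932593e-03, -4.12266147e+01, -2.59745497e+01, -2.06455156e-04,
        4.16921495e-03, -9.66195614e-06]), 'eef_pos': array([ 196.0544326 , -486.78502539,  247.74969105]), 'ee_rot': array([-6.10626664e-04,  9.81738565e-01,  1.90234109e-01,  3.76850916e-05]), 'force': array([-1.58332129, -0.80316698,  0.00722189]), 'wrist_torque': array([-0.00856657,  0.00405502, -0.01301727]), 'grip_force': 0.0, 'grip_width': 0.999713513752906}
top {'fov_y': 51.92750998490597, 'cx': 308.92234913056745, 'cy': 244.4686953484977, 'position': array([ 175.64815562,  -40.97455151, 1483.86945962]), 'attitude': array([ 0.07864637, -0.69104266,  0.71352907, -0.08456391]), 'shot': 1}
caddy [(array([294., 221.]), 0.72, array([596., -16.,  20.])), (array([429., 216.]), 0.67, array([ 600., -432.,   20.])), (array([397., 263.]), 0.6,
[... 1022 characters left out ...]
])), (array([394., 215.]), 0.52, array([ 471., -283.,   20.]))]
grinder [(array([281., 241.]), 0.73, array([618., -12.,  20.])), (array([272., 206.]), 0.47, array([736., -97.,  20.]))]
guard [(array([270., 206.]), 0.77, array([740., -96.,  20.]))]
bar_mid [(array([272., 208.]), 0.84, array([730., -90.,  20.]))]
pointer_tip [(array([243., 210.]), 0.78, array([780., -36.,  20.])), (array([395., 216.]), 0.55, array([ 468., -281.,   20.]))]
tape_roll [(array([228., 368.]), 0.78, array([438., 307.,  20.]))]
jar_true [(array([321., 177.]), 0.8, array([ 731., -292.,   20.]))]
dropper_0 [(array([156., 294.]), 0.8, array([695., 288.,  20.])), (array([320., 175.]), 0.34, array([ 738., -295.,   20.]))]
```

```bash
python3 - <<'E'
import cv2
a=cv2.imread('pics/top0.png')[140:310,140:480]; cv2.imwrite('pics/t1.png',cv2.resize(a,(800,400),interpolation=cv2.INTER_CUBIC))
a=cv2.imread('pics/scene0.png')[120:400,130:520]; cv2.imwrite('pics/s1.png',cv2.resize(a,(780,560),interpolation=cv2.INTER_CUBIC))
E
```

```text
(no output)
```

View pics/t1.png

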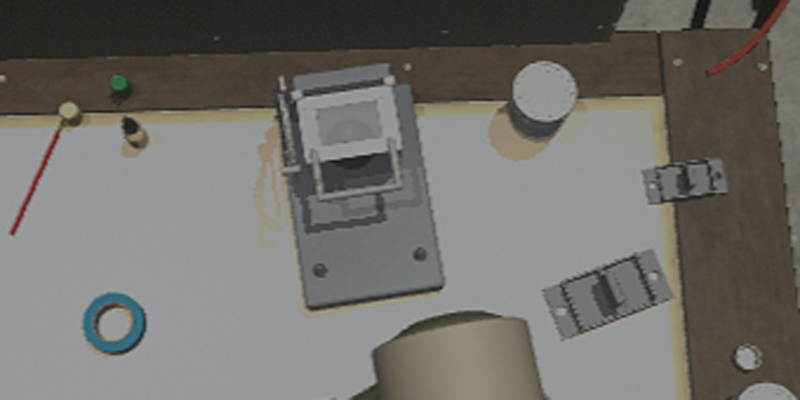

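View pics/s1.png

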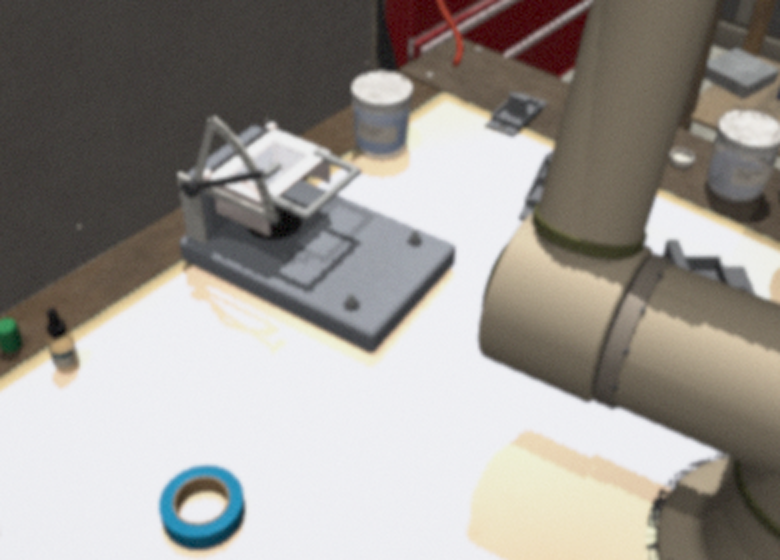

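Candidates for the caddy: the large-looking one at top (397,263), a small one at top (429,216), and something dark at scene (484,250) that the arm hides from the top camera. The hole spacing at (397,263) measures about 130 mm, so that one is the likely choice. The pegs are at about (276,255) and (318,248) in the top picture. Next is a wrist view.

```bash
python3 - <<'E'
from h import *
s=sense();p=capture('wrist');print(np.round(p['tool_from_camera'],3),p['fov_y'],p['cx'],p['cy']);c=cam(p,s)
cv2.imwrite('pics/w0.png',p['pixels'])
print([(np.round(b['position']),b['confidence'],np.round(toz(c,b['position'],6))) for b in boxes_of(p,'caddy')])
t=capture('top');c=cam(t)
g=lambda u,v,z:np.round(toz(c,(140+u*340/800,140+v*170/400),z))
for q in [(320,270,58),(420,254,58),(562,312,6),(655,276,6),(652,186,6),(717,180,6)]: print(q,g(*q))
E
```

```text
[[  -0.      -0.962   -0.274   69.562]
 [   1.      -0.       0.      -0.592]
 [  -0.      -0.274    0.962 -124.349]
 [   0.       0.       0.       1.   ]] 71.82501805346888 320.246665242823 240.34176232171592
[(array([116.,  82.]), 0.76, array([ 241., -246.,    6.]))]
(320, 270, 58) [483.  40.  58.]
(420, 254, 58) [500. -87.  58.]
(562, 312, 6) [ 429. -269.    6.]
(655, 276, 6) [ 473. -393.    6.]
(652, 186, 6) [ 594. -399.    6.]
(717, 180, 6) [ 600. -486.    6.]
```

View pics/w0.png

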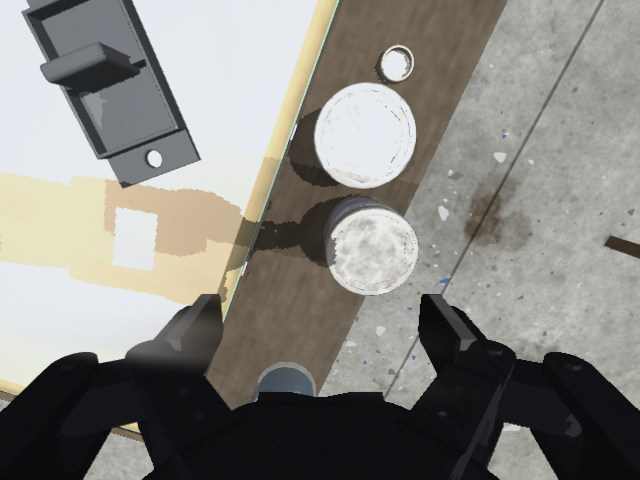

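The wrist picture shows the third look-alike at top left, with a hole at (154,158), along with jars on the wooden rim. I'll move over the candidate at (451,-331) and size it together with the others.

Request:
drive_tool(commands="0.28 0.17 0.01 0 0 0 60;0.28 0.17 0.01 0 0 0 60;0.28 0.17 0.01 0 0 0 60;0.28 0.17 0.01 0 0 0 60;0.28 0.17 0.01 0 0 0 60;0.28 0.17 0.01 0 0 0 60;0.28 0.17 0.01 0 0 0 60;0.28 0.17 0.01 0 0 0 60;0.28 0.17 0.01 0 0 0 60;0.28 0.17 0.01 0 0 0 60;0 0 0 0 0 0 60;0 0 0 0 0 0 60", force=60)

```text
time_s: 2.05
eef_pos: [476.9, -316.1, 258.0]
ee_rot: [-0.0, 0.981, 0.191, -0.0]
force: [-0.2, -1.8, -0.5]
grip_width: 0.598
grip_force: 0.0
```

```bash
python3 - <<'E'
from h import *
s=sense();p=capture('wrist');c=cam(p,s)
cv2.imwrite('pics/w1.png',p['pixels']); np.save('c1.npy',np.array([s['eef_pos'].tolist()+s['ee_rot'].tolist()]))
print(s['eef_pos'],s['ee_rot'],s['time_s'],s['grip_width'])
print([(np.round(b['position']),b['confidence'],np.round(toz(c,b['position'],6))) for b in boxes_of(p,'caddy')])
t=capture('top');print([(np.round(b['position']),np.round(toz(cam(t),b['position'],10))) for b in boxes_of(t,'caddy')])
cv2.imwrite('pics/top1.png',cv2.resize(t['pixels'][140:380,140:480],(800,565)))
E
```

```text
[ 476.90411946 -316.14012344  258.02796569] [-8.11887460e-05  9.81495483e-01  1.91485210e-01 -1.55402984e-04] 2.05 0.597701754576061
[(array([184., 308.]), 0.96, array([ 295., -204.,    6.])), (array([469., 149.]), 0.91, array([ 599., -442.,    6.])), (array([324., 233.]), 0.62, array([ 452., -330.,    6.]))]
[(array([382., 343.]), array([ 219., -264.,   10.])), (array([183., 275.]), array([441., 323.,  10.]))]
```

View pics/w1.png

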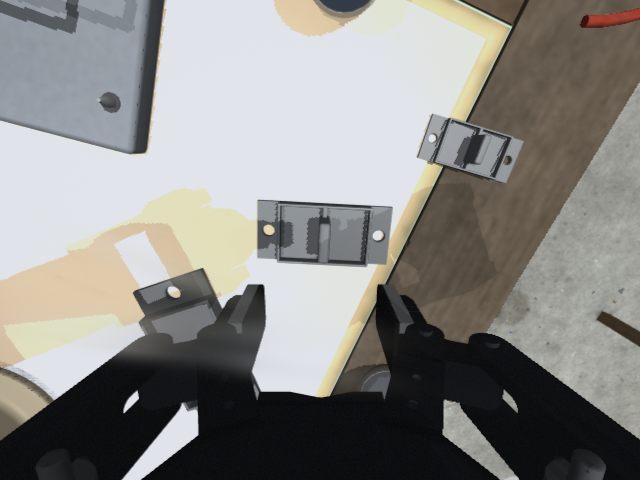

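View pics/top1.png

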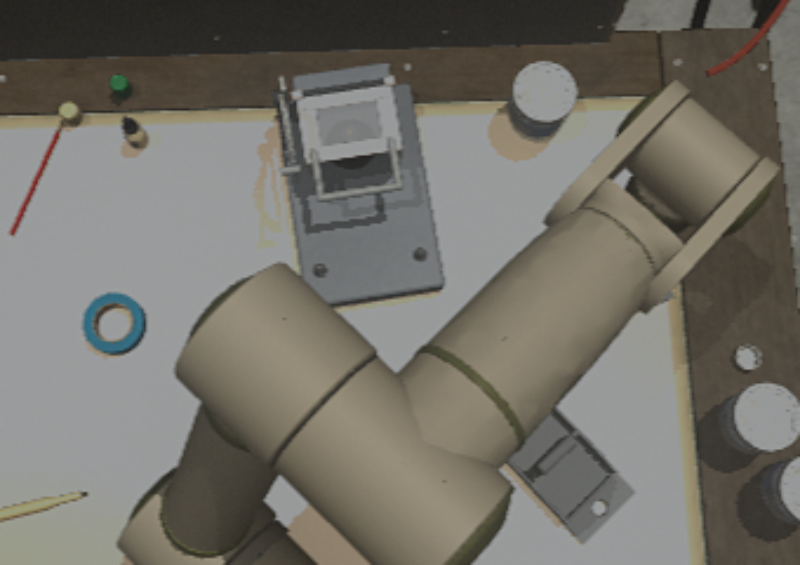

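A's holes are at (269,230) and (378,236). The one at lower left has a wider plate (76 px against 63) and the one at upper right is smaller, so A, the middle one, is correct. The right peg shows at (110,102).

```bash
cat >> h.py <<'E'
def hole(img,px,r=12,thr=None,dark=False):
    x,y=map(int,px); g=cv2.cvtColor(img,cv2.COLOR_BGR2GRAY)[y-r:y+r+1,x-r:x+r+1]
    t,m=cv2.threshold(g,0,255,cv2.THRESH_BINARY+cv2.THRESH_OTSU)
    if dark: m=255-m
    n,l,st,ce=cv2.connectedComponentsWithStats(m,connectivity=4); k=l[r,r]
    return np.array([x-r,y-r])+ce[k],st[k][4]
E
python3 - <<'E'
from h import *
s=sense();p=capture('wrist');c=cam(p,s)
a,na=hole(p['pixels'],(269,230));b,nb=hole(p['pixels'],(378,236));print(a,na,b,nb)
A=toz(c,a,3)[:2];B=toz(c,b,3)[:2];print(A,B,np.linalg.norm(A-B),(A+B)/2,np.degrees(np.arctan2(*(B-A)[::-1])))
C=[toz(c,q,6)[:2] for q in [(133,291),(205,268)]];print(np.linalg.norm(C[0]-C[1]))
C=[toz(c,q,6)[:2] for q in [(258,200),(258,258)]];print(np.linalg.norm(C[0]-C[1]))
q=hole(p['pixels'],(106,102),dark=True);print('peg',q,toz(c,(103,102),58),toz(c,(112,102),44))
E
```

```text
[267.68041237 227.59793814] 97 [376.4939759  232.65060241] 83
[ 430.65929474 -268.29584441] [ 472.73712552 -389.87481244] 128.6545347448365 [ 451.69821013 -329.08532843] -70.90953666542512
96.69941858036715
70.04120450247918
peg (array([108.47852761, 100.46319018]), np.int32(326)) [501.76640292 -93.49550737  58.        ] [503.31061989 -92.89799024  44.        ]
```

Request:
drive_tool(commands="-0.063 -0.033 -0.3 0 0 -0.017 60;-0.063 -0.033 -0.3 0 0 -0.017 60;-0.063 -0.033 -0.3 0 0 -0.017 60;-0.063 -0.033 -0.3 0 0 -0.017 60;0 0 -0.3 0 0 0 60;0 0 -0.3 0 0 0 60;0 0 -0.25 0 0 0 60;0 0 -0.2 0 0 0 60;0 0 0 0 0 0 60;0 0 0 0 0 0 60;0 0 0 0 0 0 40;0 0 0 0 0 0 20;0 0 0 0 0 0 5;0 0 0 0 0 0 0;0 0 0 0 0 0 0;0 0 0 0 0 0 0", force=60)

```text
time_s: 3.63
eef_pos: [451.4, -330.8, 34.7]
ee_rot: [0.001, 0.986, 0.164, 0.001]
force: [-1.8, -0.3, 6.7]
grip_width: 0.131
grip_force: 59.8
```

Request:
drive_tool(commands="0 0 0.3 0 0 0 0;0 0 0.35 0 0 0 0;0 0 0.35 0 0 0 0;0 0.1 0.35 0 0 -0.02 0;-0.02 0.28 0.1 0 0 -0.03 0;-0.02 0.32 0 0 0 -0.03 0;-0.02 0.32 0 0 0 -0.03 0;-0.02 0.32 0 0 0 -0.03 0;-0.02 0.32 0 0 0 -0.03 0;-0.02 0.32 0 0 0 -0.03 0;-0.02 0.32 0 0 0 -0.03 0;-0.02 0.32 0 0 0 -0.02 0;-0.02 0.32 0 0 0 0 0;0 0.14 0 0 0 0 0;0 0 0 0 0 0 0;0 0 0 0 0 0 0;0 0 0 0 0 0 0")

```text
time_s: 5.05
eef_pos: [433.0, -22.9, 178.4]
ee_rot: [0.0, 0.998, 0.066, 0.0]
force: [-0.3, 0.6, -2.3]
grip_width: 0.133
grip_force: 59.2
```

```bash
python3 - <<'E'
from h import *
s=sense();p=capture('wrist');c=cam(p,s)
cv2.imwrite('pics/w2.png',p['pixels'])
print(s['eef_pos'],s['ee_rot'],s['time_s'],s['grip_width'],s['grip_force'])
for t in ['pointer_tip','bar_mid','guard']: print(t,[(np.round(b['position']),round(b['confidence'],2)) for b in boxes_of(p,t)])
E
```

```text
[432.97703404 -22.91055397 178.38572883] [1.77311459e-04 9.97799973e-01 6.62961299e-02 7.60930532e-05] 5.05 0.13287888449928728 59.1515976190567
pointer_tip []
bar_mid [(array([341.,   7.]), 0.67)]
guard [(array([340.,  12.]), 0.62)]
```

View pics/w2.png

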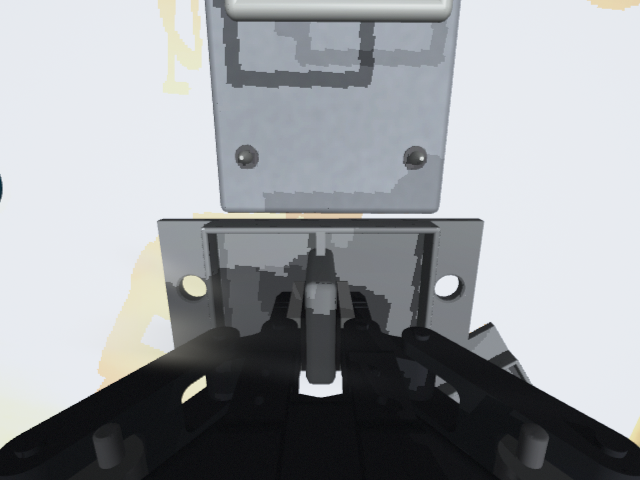

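The wrist view shows both pegs, left (244,157) and right (418,158). The holes of the held caddy are at (194,287) and (449,287), and the guard bar is along the top edge.

```bash
python3 - <<'E'
from h import *
s=sense();p=capture('wrist');c=cam(p,s);im=p['pixels']
tz=s['eef_pos'][2]
for n,q,z in [('pegs z58',[(241.5,157),(421.5,158)],58),('base z40',[(247,158),(415.5,158.5)],40)]:
    P=[toz(c,x,z)[:2] for x in q]; d=P[0]-P[1]; print(n,np.round(P,1),'len',np.linalg.norm(d),'mid',np.mean(P,0),'ydir',np.degrees(np.arctan2(d[1],d[0])))
hs=[hole(im,(194,287),20)]+[hole(im,(449,287),20)];print(hs)
for z in (tz-34.7+3,tz-34.7+6):
    P=[toz(c,h[0],z)[:2] for h in hs]; d=P[0]-P[1]; print('holes',np.round(P,1),'len',np.linalg.norm(d),'mid',np.mean(P,0),'ydir',np.degrees(np.arctan2(d[1],d[0])), 'tcp',s['eef_pos'])
k=np.hstack([cv2.resize(im[y-30:y+30,x-40:x+40],(400,300),interpolation=0) for x,y in [(244,157),(418,158)]])
cv2.imwrite('pics/pg.png',k)
E
```

```text
pegs z58 [[486.7  41.6]
 [502.9 -86.4]] len 128.94206138628746 mid [494.7913296  -22.40332413] ydir 97.21833365006694
base z40 [[485.4  41.3]
 [502.  -87.2]] len 129.66214092963097 mid [493.70396405 -22.94760372] ydir 97.36213460414723
[(array([191.80484694, 279.17091837]), np.int32(784)), (array([446.14805195, 285.22077922]), np.int32(385))]
holes [[428.8  42.7]
 [442.4 -85.8]] len 129.2165954584173 mid [435.59270663 -21.57638326] ydir 96.05241094144256 tcp [432.90225919 -22.9899671  178.21210482]
holes [[430.2  41.6]
 [443.5 -84.4]] len 126.73221950581296 mid [436.86295798 -21.41685578] ydir 96.05241094144257 tcp [432.90225919 -22.9899671  178.21210482]
```

View pics/pg.png

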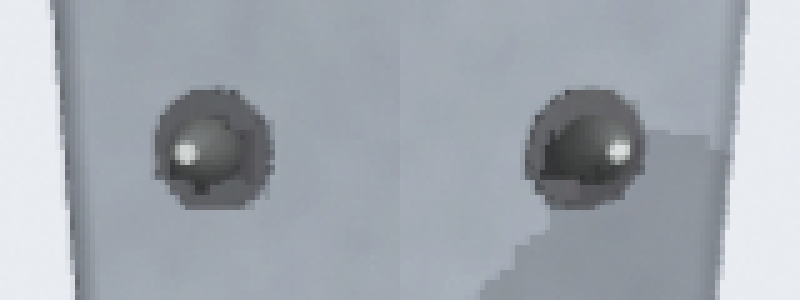

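```bash
python3 - <<'E'
from h import *
s=sense();p=capture('wrist');c=cam(p,s);im=p['pixels']
tz=s['eef_pos'][2]
for n,q,z in [('pegs z58',[(241.2,157.4),(421.8,158.4)],58),('base z40',[(246.6,156.8),(415.0,157.7)],40),('holes',[(194,287),(448.7,287)],tz-28.7),('front top edge',[(158,219.5),(482,219.5)],tz-28.7)]:
    P=[toz(c,x,z)[:2] for x in q]; d=P[0]-P[1]; print(n,np.round(P,1),'len',np.linalg.norm(d),'mid',np.mean(P,0),'ydir',np.degrees(np.arctan2(d[1],d[0])))
print(s['eef_pos'],quat(s['ee_rot']).as_matrix().round(3))
E
```

```text
pegs z58 [[486.4  41.9]
 [502.7 -86.5]] len 129.425656947495 mid [494.52532154 -22.29460118] ydir 97.22825817126274
base z40 [[486.3  41.9]
 [502.6 -86.6]] len 129.4961851352782 mid [494.40964582 -22.361388  ] ydir 97.23914850796312
holes [[426.1  40.5]
 [442.8 -85.8]] len 127.41701966965921 mid [434.43606211 -22.62650591] ydir 97.53222947447206
front top edge [[458.5  58.3]
 [478.6 -93.2]] len 152.84196479864394 mid [468.54472665 -17.44172226] ydir 97.5344590442987
[432.90704304 -22.85888977 178.23290042] [[ 0.991  0.132 -0.   ]
 [ 0.132 -0.991  0.   ]
 [-0.    -0.    -1.   ]]
```

Request:
drive_tool(commands="0.15 0 -0.1 0 0 -0.007 0;0.2 0 -0.2 0 0 0 0;0.17 0 -0.2 0 0 0 0;0.093 0.003 -0.2 0 0 0 0;0 0 -0.11 0 0 0 0;0 0 0 0 0 0 0;0 0 0 0 0 0 0;0 0 -0.05 0 0 0 0;0 0 -0.05 0 0 0 0;0 0 -0.04 0 0 0 0;0 0 -0.04 0 0 0 0;0 0 -0.03 0 0 0 0;0 0 0 0 0 0 0;0 0 0 0 0 0 0")

```text
time_s: 6.52
eef_pos: [494.2, -21.9, 76.2]
ee_rot: [-0.0, 0.998, 0.064, -0.0]
force: [0.5, 0.7, -2.2]
grip_width: 0.131
grip_force: 59.1
```

Request:
drive_tool(commands="0 0 -0.02 0 0 0 0;0 0 -0.02 0 0 0 0;0 0 0 0 0 0 0;0 0 0 0 0 0 0")

```text
time_s: 6.85
eef_pos: [494.5, -22.0, 74.6]
ee_rot: [0.0, 0.998, 0.064, 0.001]
force: [-11.3, 1.6, 25.2]
grip_width: 0.128
grip_force: 63.3
```

Request:
drive_tool(commands="0 0 0.01 0 0 0 10;0 0 0 0 0 0 30;0 0 0 0 0 0 45;0 0 0 0 0 0 45;0 0 0 0 0 0 45;0 0 0.1 0 0 0 45;0 0 0.2 0 0 0 45;0 0 0.3 0 0 0 45;-0.2 0 0.3 0 0 0 45;-0.3 0 0.2 0 0 0 45;-0.2 0 0.2 0 0 0 45;0 0 0 0 0 0 45;0 0 0 0 0 0 45")

```text
time_s: 7.93
eef_pos: [424.3, -22.1, 204.7]
ee_rot: [0.001, 0.998, 0.064, 0.002]
force: [0.1, 0.4, -0.6]
grip_width: 0.451
grip_force: 0.0
```

```bash
python3 - <<'E'
from h import *
s=sense();p=capture('wrist');c=cam(p,s)
cv2.imwrite('pics/w3.png',p['pixels']);print(s['eef_pos'],s['time_s'],s['force'])
for t in ['top','scene']:
    q=capture(t); print(t,[(n,np.round(b['position'],1),round(b['confidence'],2)) for n in ['pointer_tip','bar_mid'] for b in boxes_of(q,n)]); cv2.imwrite(f'pics/{t}3.png',q['pixels'])
a=cv2.imread('pics/scene3.png')[170:270,200:380]
cv2.imwrite('pics/s3.png',cv2.resize(a,(800,444),interpolation=cv2.INTER_CUBIC))
E
```

```text
[424.32266706 -22.0644931  204.66653834] 7.9333 [ 0.14314313  0.3511652  -0.60449099]
top [('bar_mid', array([286.7, 195. ]), 0.62)]
scene [('pointer_tip', array([230.1, 367. ]), 0.74), ('pointer_tip', array([243.6, 213.3]), 0.73), ('bar_mid', array([267.6, 208.5]), 0.68)]
```

View pics/w3.png

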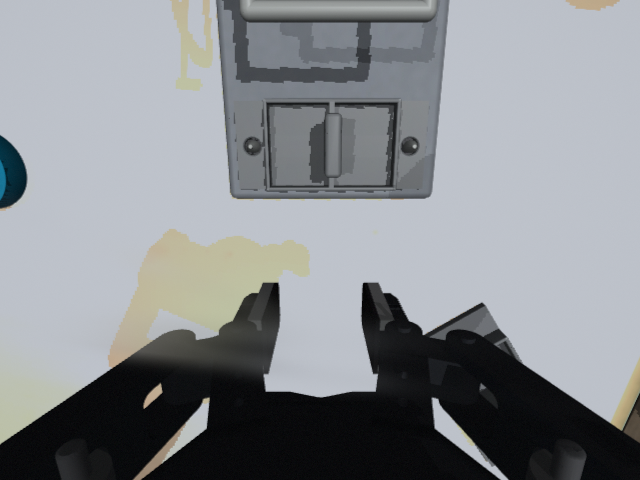

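View pics/s3.png

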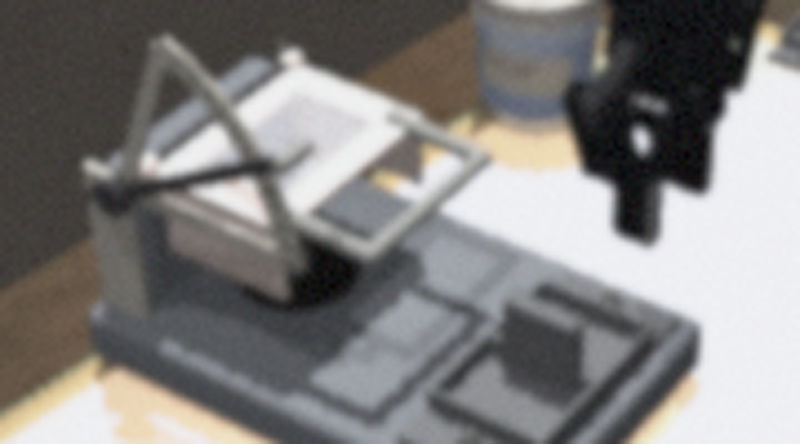

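The wrist view shows both pegs standing up through the caddy holes at (253,145) and (410,146), with the caddy flat, so it is seated. In the scene crop the pointer runs from its pivot at (105,195) to the stub around (290,157), and the bar's middle is at (425,200). Next I'll fit the pointer angle.

```bash
cat >> h.py <<'E'
th=np.radians(7.23); GX=np.array([np.cos(th),np.sin(th),0]);GY=np.array([-np.sin(th),np.cos(th),0]);GO=np.array([494.4,-22.3,0])+125*GX
def G(x,y,z): return GO+x*GX+y*GY+np.array([0,0,z])
def arm(a,y,r=135): return G(80-r*np.cos(a),y,125+r*np.sin(a))
E
python3 - <<'E'
from h import *
for t,off,k in [('scene',(200,170),.225),('top',(0,0),1)]:
    c=cam(capture(t)); f=lambda P:np.round((proj(c,P)[0]-off)/k,1)
    print(t,'bar',f(arm(0,48)),f(arm(0,-48)),'pivot',f(G(80,77,125)),f(G(80,88,125)),'quad top',f(G(80,75,235)),'tape?')
    for a in np.arange(.4,1,.1): print(round(a,2),f(arm(a,66)),f(arm(a,88)))
im=cv2.imread('pics/top3.png')[160:240,230:310]; 
k=cv2.resize(im,(580,580),interpolation=cv2.INTER_CUBIC); cv2.imwrite('pics/tp.png',k)
E
```

```text
scene bar [370.9 252.7] [484.  155.7] pivot [121.8 187.3] [106.8 198.3] quad top [96.6 -1.2] tape?
0.4 [324.3 177.1] [294.5 200.9]
0.5 [312.8 151.8] [282.7 175.4]
0.6 [299.2 126.6] [268.8 149.9]
0.7 [283.7 101.6] [253.  124.7]
0.8 [266.6  77.4] [235.5 100.1]
0.9 [247.9  54.1] [216.4  76.6]
top bar [276.1 224.3] [309.3 219.2] pivot [259.7 181.7] [255.9 182.3] quad top [256.6 167.2] tape?
0.4 [268.  216.4] [260.1 217.6]
0.5 [267.3 213.1] [259.4 214.3]
0.6 [266.6 209.4] [258.6 210.7]
0.7 [265.9 205.4] [257.8 206.6]
0.8 [265.1 201. ] [257.  202.3]
0.9 [264.3 196.4] [256.2 197.6]
```

Projecting the grinder model matches the bar and pivot pixels to within about 4 crop px. The stub fits a pointer angle of about 0.52 rad. Now I'll turn the tool 90° and hover above the bar.

Request:
drive_tool(commands="0.1 0 0.05 0 0 0.15 30;0.11 0 0.05 0 0 0.155 30;0.11 0 0.05 0 0 0.155 30;0.11 0 0.05 0 0 0.155 30;0.11 0 0.05 0 0 0.155 30;0.11 0 0 0 0 0.155 30;0.11 0 0 0 0 0.155 30;0.11 0 0 0 0 0.155 30;0.11 0 0 0 0 0.155 30;0.11 0 0 0 0 0.155 30;0.11 0 0 0 0 0.155 30;0.11 0 0 0 0 0.155 30;0.1 0.007 0 0 0 0.14 30;0 0 0 0 0 0 30;0 0 0 0 0 0 30;0 0 0 0 0 0 30")

```text
time_s: 9.72
eef_pos: [564.7, -21.2, 228.1]
ee_rot: [-0.0, 0.663, 0.748, -0.0]
force: [-0.8, 0.0, -0.5]
grip_width: 0.299
grip_force: 0.0
```

```bash
python3 - <<'E'
from h import *
s=sense();p=capture('wrist');c=cam(p,s);im=p['pixels'].copy()
print(s['eef_pos'],s['time_s'],s['joints'].round(2),quat(s['ee_rot']).as_matrix().round(3))
print('tgt',G(-55,-8,125))
def ln(P,Q,col): a,b=proj(c,[P,Q]).round().astype(int); cv2.line(im,tuple(map(int,a)),tuple(map(int,b)),col,1); print(a,b)
ln(arm(0,48),arm(0,-48),(0,0,255))
for a,col in [(.45,(255,0,0)),(.52,(0,255,0)),(.6,(0,0,255))]: ln(arm(a,66),arm(a,88),col)
cv2.imwrite('pics/w4.png',im)
E
```

```text
[564.74494928 -21.17046116 228.06165621] 9.7167 [-0.24  0.42  1.4  -0.    1.32 -0.37] [[-0.12   0.993 -0.001]
 [ 0.993  0.12   0.   ]
 [ 0.    -0.001 -1.   ]]
tgt [564.85024736 -21.42670348 125.        ]
[320 168] [321 299]
[347 138] [348  89]
[358 137] [360  86]
[374 137] [376  82]
```

View pics/w4.png

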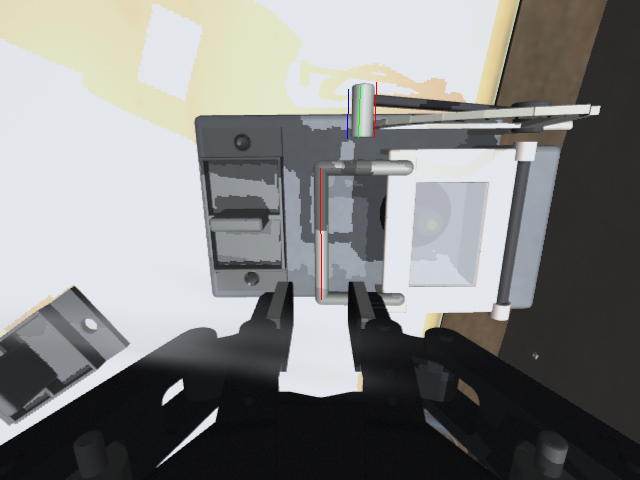

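The stub's centre is at (363,110), between the 0.52 and 0.60 overlays, so the pointer is at about 0.54 rad. The bar overlay is exact. I'll descend and grip.

Request:
drive_tool(commands="0 0 -0.25 0 0 0 30;0 0 -0.3 0 0 0 30;0 0 -0.25 0 0 0 30;0 0 -0.15 0 0 0 30;0 0 -0.1 0 0 0 30;0 0 0 0 0 0 30;0 0 0 0 0 0 30;0 0 0 0 0 0 15;0 0 0 0 0 0 0;0 0 0 0 0 0 0;0 0 0 0 0 0 0;0 0 0 0 0 0 0;0 0 0 0 0 0 0", force=60)

```text
time_s: 10.85
eef_pos: [565.3, -21.4, 124.3]
ee_rot: [0.001, 0.662, 0.749, 0.0]
force: [-5.1, -1.6, 7.8]
grip_width: 0.085
grip_force: 58.8
```

Request:
drive_tool(commands="0.003 0 0.06 0 0 0 0;0.003 0 0.061 0 0 0 0;0.008 0.001 0.06 0 0 0 0;0.008 0.001 0.061 0 0 0 0;0.013 0.002 0.059 0 0 0 0;0.014 0.002 0.059 0 0 0 0;0.018 0.002 0.058 0 0 0 0;0.02 0.003 0.058 0 0 0 0;0.023 0.003 0.056 0 0 0 0;0.024 0.003 0.055 0 0 0 0;0.028 0.004 0.054 0 0 0 0;0.03 0.004 0.053 0 0 0 0;0 0 0 0 0 0 0;0 0 0 0 0 0 0;0 0 0 0 0 0 0;0 0 0 0 0 0 0")

```text
time_s: 12.18
eef_pos: [582.4, -19.1, 192.9]
ee_rot: [-0.002, 0.662, 0.749, -0.002]
force: [-15.6, -4.9, 1.5]
grip_width: 0.09
grip_force: 58.7
```

```bash
python3 - <<'E'
from h import *
s=sense();p=capture('wrist');c=cam(p,s);im=p['pixels'].copy()
print(s['eef_pos'],s['time_s'],s['force'],s['grip_width'],s['grip_force'])
def ln(P,Q,col): a,b=proj(c,[P,Q]).round().astype(int); cv2.line(im,tuple(map(int,a)),tuple(map(int,b)),col,1); print(a,b)
for a,col in [(.47,(255,0,0)),(.54,(0,255,0)),(.61,(0,0,255))]: ln(arm(a,66),arm(a,88),col);ln(arm(a,48),arm(a,-48),col)
t=capture('scene');k=cv2.resize(t['pixels'][165:255,210:330],(533,400),interpolation=cv2.INTER_CUBIC)
q=cv2.resize(im[60:360,200:600],(533,400)) 
cv2.imwrite('pics/w5.png',cv2.resize(np.hstack([q,k]),(800,300)) if 0 else np.hstack([cv2.resize(im[0:360,240:480],(400,600)),cv2.resize(t['pixels'][160:250,210:270],(400,600),interpolation=cv2.INTER_CUBIC)]))
E
```

```text
[582.3657314  -19.13515807 192.9044941 ] 12.1833 [-15.59119342  -4.94023152   1.53558046] 0.09034471558688903 58.74612808227539
[312 135] [311  71]
[312 183] [314 389]
[324 134] [324  66]
[324 186] [324 402]
[340 134] [341  60]
[339 188] [336 416]
```

View pics/w5.png

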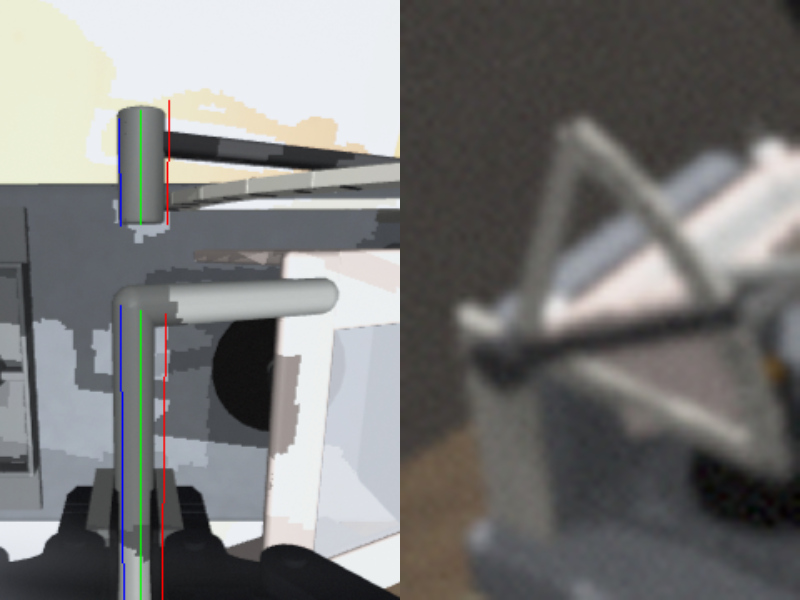

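The bar centre (134) sits slightly left of the stub centre (141), which puts the guard about 0.02 rad low. The tool is also pushing about 14 N towards the hinge. I'll make a small correction for both.

Request:
drive_tool(commands="-0.003 0 0.01 0 0 0 0;-0.002 0 0.01 0 0 0 0;0 0 0 0 0 0 0;0 0 0 0 0 0 0;0 0 0 0 0 0 0;0 0 0 0 0 0 0")

```text
time_s: 12.78
eef_pos: [583.2, -19.0, 194.7]
ee_rot: [-0.001, 0.662, 0.749, -0.001]
force: [-5.6, -4.5, -4.3]
grip_width: 0.09
grip_force: 58.6
```

```bash
python3 - <<'E'
from h import *
s=sense();p=capture('wrist');c=cam(p,s);im=p['pixels'];g=cv2.cvtColor(im,cv2.COLOR_BGR2GRAY).astype(int)
print(s['eef_pos'],s['time_s'],s['force'],s['dq'].round(4))
for a in (.5,.54,.58): print(a,proj(c,[arm(a,77),arm(a,20)]).round(1))
print(g[100,300:350]);print(g[240,300:350])
t=capture('top');cv2.imwrite('pics/t6.png',t['pixels'])
E
```

```text
[583.17226835 -19.02292727 194.66570757] 12.7833 [-5.61649803 -4.5437235  -4.34157468] [ 0.0003 -0.0006  0.     -0.0009  0.0007 -0.0001]
0.5 [[314.5 103.3]
 [315.5 252.8]]
0.54 [[321.9 101.7]
 [322.1 256.4]]
0.58 [[330.4  99.9]
 [329.6 260.2]]
[234 234 234 234 234 234 233 221 136  78  90  95 102 108 112 117 120 123
 129 132 133 135 136 134 130 127 124 120 117 114 111 105  99  95  90  90
 154 229 229 229 229 229 229 228 229 229 228 228 229 229]
[174 174 174 175 176 176 177 161  91  84  93 100 106 108 112 114 116 115
 116 117 119 120 120 117 115 111 109 105 102  99  94  84  99 154 178 176
 176 175 175 162 100 100 101 101 102 102 102 102 102 102]
```

The stub centre reads 322 px (0.54 rad) and the bar 320 px (0.53 rad). The guard is still and the force on the tool now matches the spring load, so I'm handing it in.

```bash
python3 -c "
from rig import finish_job
print(finish_job())"
```

```text
the job is handed in; nothing more can be done
None
```

I handed the job in at about 13 s, with no verdict returned: the caddy sits on both pegs, released, and the gripper is holding the guard bar about 0.01 rad below the pointer (0.53 against 0.54).

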